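# Put the analyser's bottles back in their own drip trays

## Robot

A 6-joint arm with a two-finger parallel gripper is mounted at the origin on the work surface. World frame = base frame: x ahead of the robot, y to its left, z up, the work surface at z = 0. Lengths are in m, angles in rad, forces in N, time in s.
With the tool pointing down it reaches from about 0.275 to 0.825 m from the base axis. Payload 5.2 kg.
Tool frame: the origin (TCP) lies midway between the tips of the shut fingers; the grasp point (between the pads) lies 19 mm behind it; z points along the fingers, y is the line along which they close (so a half turn about z gives the same grasp; the last joint's range is limited). The gripper opens to 93 mm and grips with 3 to 60 N. Pads are 15 mm wide; open, the fingers measure 128 mm over their backs; the gripper's body (75 mm by 188 mm) begins 65 mm behind the grasp point.
Start: joints at [-0.203, 0.259, 1.535, -0, 1.348, -0.203], TCP at [0.55, 0, 0.219] pointing down, gripper open.
Joint ranges: [-3.14, 3.14], [-0.91, 2.08], [0.19, 2.58], [-1.22, 4.36], [0.22, 2.71], [-3.12, 3.12]. Speed limits (rad/s): [2.57, 2.57, 3.14, 3.14, 3.14, 3.14].

## Interface

Orientations are given as a rotation vector (axis times angle).
In Python, from workcell import monitor, cams, workorder gives the robot as it stands.
- The arm moves only by the tool play_rows, never from a script. Its argument "targets" is a list that holds one entry, the list of rows, each a list of 5 numbers: the closure in counts, from 0 (fully open) to 255 (shut), then the shift along the world's x, y, z in m, then the turn about the world's z in rad. A call has 1 to 5 rows; each row shifts and turns the commanded pose from where the row before left it; what a row does not reach is not made up. A row lasts 1/10 s, in which the tool goes at most 50 mm and 8.59 degrees, less where a joint would pass 70% of its speed; a pose out of reach is approached as far as the arm can. A call with a gripper value outside its range is refused whole. The fingers move at their own pace and stop on an object; "squeeze" is the grip in N (left out, the last holds). Time passes only in rows, so rows that do not move let the fingers close. It gives the time, the measured TCP pose, the force, the opening and the grip force at its end, in the units of the state.
- monitor.read_state(): the state, without advancing time (a new reading comes with each control period).
- cams.get_image(name): name is "scene" or "side" or "wrist"; returns a dict with "color" (480x640x3 uint8, red, green, blue), "K" (3x3 intrinsics, pixels), "R" (3x3) and "t" (3): a world point X has camera coordinates R X + t; the wrist camera has in their place "tool_from_camera" (4x4, takes a point from camera to tool coordinates, whose origin is the TCP and whose axes are the flange's). Camera axes: x right, y down, z forward; pixel columns grow to the right and rows downward; lengths in m; the calibration is good to about 2 mm. A picture is of the moment at which its call begins: read the wrist's pose just before it. There is no depth.
- workorder.sign_off(): hands the job in; it is judged then, once.
The state is a dict: "clock": time; "joint_pos": joint angles; "joint_vel": joint speeds; "tau": joint torques, N m; "tool_pos": TCP position; "ee_rot": TCP orientation; "force": force on the tool from outside, world axes, zero at the start; "torque": the same for the moment, N m; "finger_gap": opening from 0.0 (shut) to 1.0 (fully open); "grip_force": force on a finger pad.
Only numpy, scipy, OpenCV 4.12 (cv2) and the standard library are available. Lean on these libraries where they do the work, as an engineer would, in place of code of your own. Each camera call takes 0.05 s, during which the arm holds its last target. There are 200 camera calls.

## Task

The three reagent bottles have each been put back in another bottle's drip tray. Move each to the tray of its own outline (round bottle in the round tray, square in the square, oblong in the oblong with its long sides along the tray), upright and in the middle of the tray, and let go. The trays hold one bottle each, so first park one on the empty black pad; never stand a bottle on the bare bench, drop it or knock it over, and leave the tube rack, specimen pot and timer where they are.

Things in the scene. Friction and masses are not known exactly. Their poses are not given: they have to be found in the camera images.
- round_bottle: round bottle of white plastic, about 0.15 to 0.31 kg: body 58 mm diameter with straight sides from its underside to 65 mm up, then a shoulder and a grey 34 mm screw cap, 104 mm high in all. Loose. Origin: centre of its underside, z up.
- square_bottle: square bottle of white plastic, about 0.15 to 0.31 kg: body 52 x 52 mm with straight sides up to 70 mm, then a grey 38 mm round screw cap, 92 mm high in all. Loose. Origin: centre of its underside, z up. x and y square to its sides.
- oblong_bottle: oblong bottle of white plastic, about 0.17 to 0.34 kg: body 84 mm long (along its x) and 40 mm wide (along its y), straight sides up to 68 mm, then a grey 28 mm round screw cap, 92 mm high in all. Loose. Origin: centre of its underside, z up.
- round_tray: round drip tray of grey plastic, 122 mm outer diameter, 5 mm wall, rim 18 mm above the bench, inner floor 112 mm across and 10 mm above the bench. Fixed to the bench. Origin: centre of its underside, on the bench, z up.
- square_tray: square drip tray of grey plastic, 110 x 110 mm outside, 5 mm wall, rim 18 mm above the bench, inner floor 100 x 100 mm and 10 mm above the bench. Fixed to the bench. Origin: centre of its underside, on the bench, z up. x and y square to its sides.
- oblong_tray: oblong drip tray of grey plastic, 134 mm long (along its x) and 86 mm wide (along its y) outside, 5 mm wall, rim 18 mm above the bench, inner floor 124 x 76 mm and 10 mm above the bench. Fixed to the bench. Origin: centre of its underside, on the bench, z up.
- pad: the parking pad: flat black rubber pad without a rim, 104 x 104 mm, its top 10 mm above the bench; empty at the start. Fixed to the bench. Origin: centre of its underside, on the bench, z up.
- tube_rack: bystander: white rack, 50 x 130 mm, with red-capped sample tubes, 86 mm high. Loose. Origin: centre of its underside.
- specimen_pot: bystander: clear specimen pot with a red lid, 64 mm diameter, 59 mm high. Loose. Origin: centre of its underside.
- timer: bystander: black bench timer lying flat, 70 x 70 mm, 18 mm thick. Loose. Origin: centre of its underside.
Things that resemble listed ones, but are neither listed nor needed, are in the scene too. What is shaped like the square_bottle but orange or yellow is not meant.

How it is judged:
On the way:
1. one of the bottles has been stood on the black pad and let go (((horizontal distance between round_bottle and pad below 0.04 m and height (world z) of round_bottle between 0.006 and 0.014 m and angle between round_bottle's own z axis and vertical below 0.1 rad and linear speed of round_bottle below 0.02 m/s and contact force between round_bottle and the fingers below 0.05 N) or (horizontal distance between square_bottle and pad below 0.04 m and height (world z) of square_bottle between 0.006 and 0.014 m and angle between square_bottle's own z axis and vertical below 0.1 rad and linear speed of square_bottle below 0.02 m/s and contact force between square_bottle and the fingers below 0.05 N) or (horizontal distance between oblong_bottle and pad below 0.04 m and height (world z) of oblong_bottle between 0.006 and 0.014 m and angle between oblong_bottle's own z axis and vertical below 0.1 rad and linear speed of oblong_bottle below 0.02 m/s and contact force between oblong_bottle and the fingers below 0.05 N))), for 0.2 s.
At the end, for the whole second after the job is handed in: Each bottle stands upright (within 0.1 rad) on the floor of the tray of its own outline, its centre within 14 mm of the tray's centre, the oblong bottle's long axis within 0.22 rad of the tray's; all released and at rest (horizontal distance between round_bottle and round_tray below 0.014 m and height (world z) of round_bottle between 0.006 and 0.014 m and angle between each of round_bottle, square_bottle, oblong_bottle's own z axis and vertical below 0.1 rad and linear speed of each of round_bottle, square_bottle, oblong_bottle below 0.02 m/s and contact force between each of round_bottle, square_bottle, oblong_bottle and the fingers below 0.05 N and horizontal distance between square_bottle and square_tray below 0.014 m and height (world z) of square_bottle between 0.006 and 0.014 m and horizontal distance between oblong_bottle and oblong_tray below 0.014 m and height (world z) of oblong_bottle between 0.006 and 0.014 m and angle between the x axis of oblong_bottle and the x axis of oblong_tray, either way round below 0.22 rad); the robot touches nothing.
It fails at once if a bottle stands on the bare bench (height (world z) of any of round_bottle, square_bottle, oblong_bottle below 0.004 m).
It fails at once if a bottle is tipped by more than 0.6 rad (angle between any of round_bottle, square_bottle, oblong_bottle's own z axis and vertical above 0.6 rad).
It fails at once if a bottle is dropped (it moves faster than 0.5 m/s while no finger touches it) ((linear speed of round_bottle above 0.5 m/s and contact force between round_bottle and the fingers below 0.05 N) or (linear speed of square_bottle above 0.5 m/s and contact force between square_bottle and the fingers below 0.05 N) or (linear speed of oblong_bottle above 0.5 m/s and contact force between oblong_bottle and the fingers below 0.05 N)).
It fails at once if a bystander is moved by more than 20 mm (distance of any of tube_rack, specimen_pot, timer from where it was at the start of the episode above 0.02 m).
It also fails if it takes over 112 s, if anything falls off the work surface, if the arm or the gripper's body presses on something with over 40 N, if the wrist force passes 120 N, or if a joint passes its speed limit or range.

## Working session

There is one attempt and no reset: what is moved stays moved. The work goes in short steps, Python scripts to look and compute and a tool call to move; the robot and the scene stay as the last step left them, time stands still between calls to the robot, and variables do not carry over. Pictures are saved under pics/ and viewed, at most 14 in all, crops included, and the job is handed in when it is done.

Besides the shell and the picture viewer there is one more tool, called as name(argument=value, ...) on one line, values as JSON. play_rows: Moves the arm, as the interface text tells. Its arguments: {"type":"object","properties":{"targets":{"type":"array"},"squeeze":{"type":"number"}},"required":["targets"]}

```bash
ls; mkdir -p pics; python3 - <<'E'
from workcell import monitor,cams
import cv2,numpy as np
s=monitor.read_state();print(s)
for n in("scene","side"):
    d=cams.get_image(n);cv2.imwrite(f"pics/{n}0.png",d["color"][:,:,::-1]);print(n,d["K"],d["R"],d["t"])
    np.savez(f"pics/{n}.npz",K=d["K"],R=d["R"],t=d["t"])
print(monitor.read_state()["clock"])
E
```

```text
pics
{'clock': 0.0, 'joint_pos': array([-2.02794276e-01,  2.59323701e-01,  1.53608423e+00, -4.29847357e-06,
        1.34803333e+00, -2.02806387e-01]), 'joint_vel': array([ 0.00106277,  0.00010564,  0.00072882, -0.0002771 ,  0.00052317,
        0.00062114]), 'tau': array([ 2.41929010e-04, -4.37298238e+01, -2.84004611e+01,  7.19661056e-02,
        4.11791797e-02, -1.14769305e-04]), 'tool_pos': array([5.49437478e-01, 1.40721457e-04, 2.17827665e-01]), 'ee_rot': array([-2.22033678e+00, -2.22036579e+00,  1.60235542e-03]), 'force': array([-0.08060585, -0.42392559, -0.26906302]), 'torque': array([-0.00687127,  0.00439725, -0.03404297]), 'grip_force': 0.0, 'finger_gap': 1.0011423914569695}
scene [[457.53181376   0.         320.43407845]
 [  0.         457.53181376 240.90902436]
 [  0.           0.           1.        ]] [[ 0.44289813  0.89645713 -0.01434808]
 [ 0.56059785 -0.28938372 -0.77587828]
 [-0.69969372  0.33559154 -0.63071945]] [-0.21530204 -0.26765258  1.31918546]
side [[492.81620294   0.         327.176278  ]
 [  0.         492.81620294 239.23892188]
 [  0.           0.           1.        ]] [[ 0.98799487 -0.15448221  0.00117683]
 [-0.09295107 -0.60052093 -0.79418808]
 [ 0.12339464  0.78454436 -0.60767089]] [-0.50760653  0.07578869  0.92845304]
0.1
```

View pics/scene0.png

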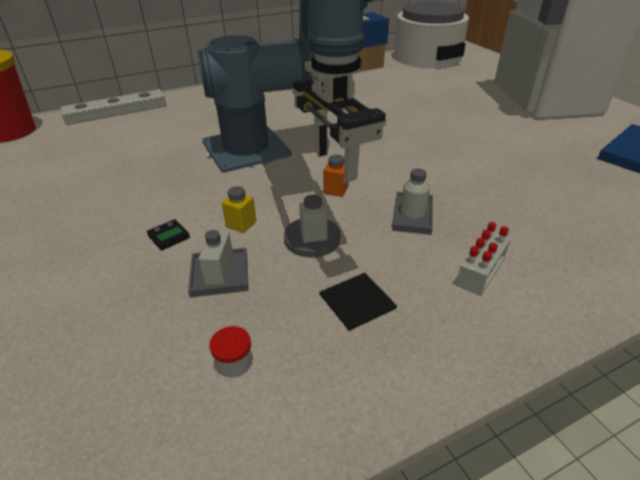

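View pics/side0.png

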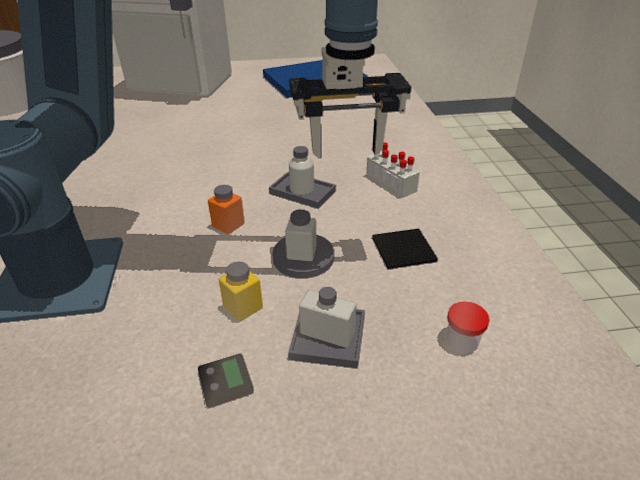

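Scene shows: the oblong bottle in the square tray at (215,260), the square white bottle in the round tray at (313,220), the round bottle in the oblong tray at (415,195), and the pad at (358,300). Look-alikes for the square bottle are the yellow one at (238,210) and the orange one at (336,178). The rack is at (485,258), the pot at (231,350) and the timer at (168,234). Side view agrees: square bottle (301,237), oblong (327,318), round (301,173), pad (404,248).

```bash
cat > h.py <<'E'
import numpy as np,cv2
from workcell import monitor,cams
from scipy.spatial.transform import Rotation as Ro
def cal(n):
    d=np.load(f"pics/{n}.npz");return d["K"],d["R"],d["t"]
def plane(uv,z,K,R,t):
    uv=np.atleast_2d(np.float64(uv));r=(np.linalg.inv(K)@np.c_[uv,np.ones(len(uv))].T).T@R
    c=-R.T@t;return (c+r*((z-c[2])/r[:,2])[:,None])[:,:2]
def tri(a,b):
    P=[K@np.c_[R,t] for K,R,t in(cal("scene"),cal("side"))]
    X=cv2.triangulatePoints(P[0],P[1],np.float64(a).reshape(2,1),np.float64(b).reshape(2,1));return (X[:3]/X[3]).ravel()
def wrist(name):
    s=monitor.read_state();d=cams.get_image("wrist");R=Ro.from_rotvec(s["ee_rot"]).as_matrix()
    T=np.eye(4);T[:3,:3]=R;T[:3,3]=s["tool_pos"];C=np.linalg.inv(T@d["tool_from_camera"])
    cv2.imwrite(f"pics/{name}.png",d["color"][:,:,::-1])
    np.savez(f"pics/{name}.npz",K=d["K"],R=C[:3,:3],t=C[:3,3])
    return d["color"]
E
python3 - <<'E'
from h import *
np.set_printoptions(precision=4,suppress=True)
for n,a,b in(("obl cap .102",(213,237),(327,295)),("sq .102",(313,202),(301,217)),("rnd .114",(418,174),(300.5,153)),("rack",(485,258),(392,176)),("pot",(231,342),(468,317)),("yel .092",(237,194),(238,270)),("org",(336,160),(223,191))):print(n,tri(a,b))
for n,z,c in(("scene",.01,[(320,297),(361,275),(395,299),(355,326)]),("side",.01,[(373,236),(422,231),(437,261),(386,267)])):
    p=plane(c,z,*cal(n));print("pad",p.mean(0),p.tolist())
p=plane([(191,258),(246,251),(248,286),(190,292)],.018,*cal("scene"));print("sqtray",p.mean(0),p)
p=plane([(309,306),(365,308),(359,362),(290,357)],.018,*cal("side"));print("sqtray",p.mean(0),p)
p=plane([(400,193),(433,195),(432,229),(393,224)],.018,*cal("scene"));print("obtray",p.mean(0),p)
p=plane([(286,174),(336,184),(318,202),(270,187)],.018,*cal("side"));print("obtray",p.mean(0),p)
print("rnd",plane([(285,235),(341,235),(313,219),(313,249)],.018,*cal("scene")),plane([(272,253),(334,253),(303,236),(303,270)],.018,*cal("side")))
d=cams.get_image("wrist");print(d["tool_from_camera"],d["K"])
E
```

```text
obl cap .102 [ 0.48   -0.2176  0.0941]
sq .102 [ 0.4638 -0.0039  0.0954]
rnd .114 [0.4893 0.235  0.106 ]
rack [0.7088 0.2447 0.026 ]
pot [ 0.6986 -0.2587  0.0544]
yel .092 [ 0.3446 -0.1274  0.0844]
org [0.3168 0.1267 0.086 ]
pad [ 0.6716 -0.0152] [[0.636680767684268, -0.07511593829090651], [0.6201962201199351, 0.021564482436126353], [0.7035669892973393, 0.04463625322952974], [0.7257992869375295, -0.051876539570321234]]
pad [ 0.6675 -0.02  ] [[0.6143938006373391, 0.029055499007076713], [0.7200784441446182, 0.030337737258623765], [0.7189275578503516, -0.06868224452694183], [0.6165833310613618, -0.07089947722236534]]
sqtray [ 0.4917 -0.2225] [[ 0.4286 -0.2617]
 [ 0.4587 -0.1558]
 [ 0.5569 -0.1858]
 [ 0.5228 -0.2868]]
sqtray [ 0.4851 -0.2235] [[ 0.4571 -0.1598]
 [ 0.5514 -0.1793]
 [ 0.5176 -0.2903]
 [ 0.4143 -0.2646]]
obtray [0.4957 0.2339] [[0.4237 0.2431]
 [0.4669 0.3073]
 [0.5727 0.2247]
 [0.5194 0.1605]]
obtray [0.4908 0.2336] [[0.4582 0.2977]
 [0.5713 0.2324]
 [0.5181 0.1617]
 [0.4156 0.2427]]
rnd [[ 0.4467 -0.0644]
 [ 0.5014  0.0414]
 [ 0.4224  0.0133]
 [ 0.5157 -0.0313]] [[ 0.4038 -0.0049]
 [ 0.5236 -0.0235]
 [ 0.4701  0.0407]
 [ 0.4578 -0.0644]]
[[-0.001  -0.9565 -0.2917  0.0803]
 [ 1.     -0.0008 -0.0009 -0.0002]
 [ 0.0006 -0.2917  0.9565 -0.165 ]
 [ 0.      0.      0.      1.    ]] [[340.3614   0.     314.8745]
 [  0.     340.3614 238.776 ]
 [  0.       0.       1.    ]]
```

```bash
python3 - <<'E'
from h import *
wrist("w0")
E
```

```text
(no output)
```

View pics/w0.png

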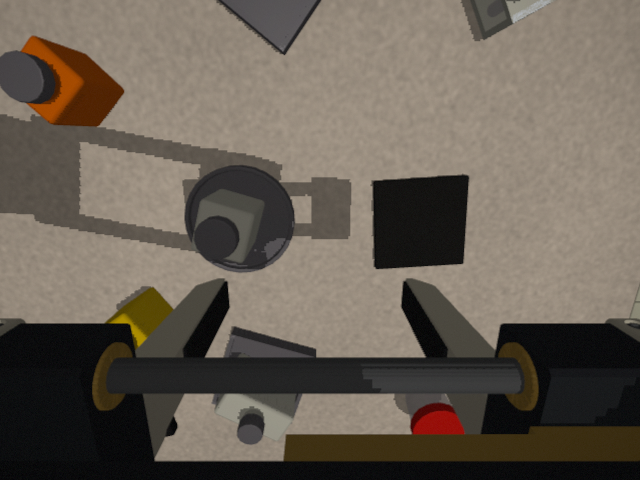

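The wrist view shows the pad with corners near (373,181), (468,176), (464,263) and (375,268). The round tray is centred near (240,218), with the white square bottle in it and its cap at (216,237). Orange (60,80) and yellow (145,320) are the decoys. I'll check the choice in one close crop.

```bash
python3 - <<'E'
from h import *
np.set_printoptions(precision=4,suppress=True)
im=cv2.imread("pics/w0.png")[150:290,165:315]
im=cv2.convertScaleAbs(im,alpha=1.8,beta=10)
cv2.imwrite("pics/c0.png",cv2.resize(im,None,fx=4,fy=4,interpolation=cv2.INTER_CUBIC))
c=cal("w0")
p=plane([(373,181),(468,176),(464,263),(375,268)],.01,*c);print("pad",p.mean(0),p)
p=plane([(185,218),(295,218),(240,165),(240,271)],.018,*c);print("rnd",p)
print(plane((216,237),.102,*c))
E
```

```text
pad [ 0.6674 -0.0155] [[ 0.6121  0.0325]
 [ 0.7148  0.0378]
 [ 0.7232 -0.063 ]
 [ 0.6194 -0.0692]]
rnd [[ 0.4057 -0.0069]
 [ 0.5269 -0.0069]
 [ 0.4701  0.0503]
 [ 0.4623 -0.0697]]
[[ 0.4637 -0.0036]]
```

View pics/c0.png

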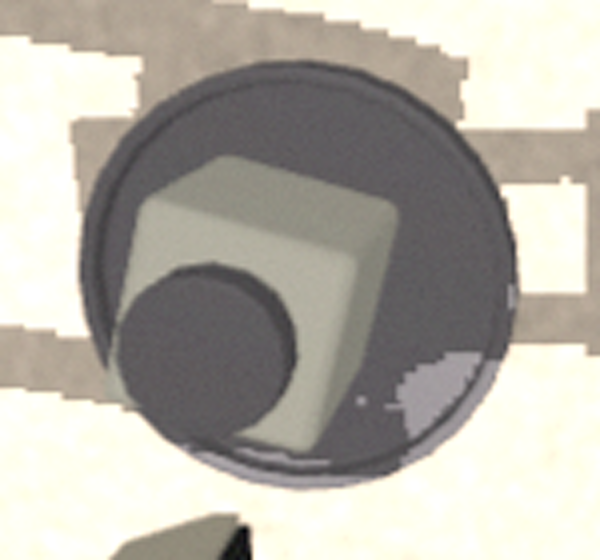

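The crop confirms a white square bottle with a grey cap at crop (207,348), in the round tray. The corners of its body's top are at crop (145,200), (352,255) and (310,450).

```bash
python3 - <<'E'
from h import *
np.set_printoptions(precision=4,suppress=True)
c=cal("w0")
p=plane([(201.25,200),(253,213.75),(242.5,262.5)],.08,*c);print(p,(p[0]+p[2])/2,[np.linalg.norm(p[i+1]-p[i]) for i in(0,1)],[np.arctan2(*(p[i+1]-p[i])[::-1]) for i in (0,1)])
print(plane((216.75,237),.102,*c))
print(monitor.read_state()["clock"],Ro.from_rotvec(monitor.read_state()["ee_rot"]).as_matrix())
E
```

```text
[[ 0.4467  0.0246]
 [ 0.4926  0.0119]
 [ 0.48   -0.0355]] [ 0.4634 -0.0055] [np.float64(0.047627975550229726), np.float64(0.04904300409051639)] [np.float64(-0.2694167331988339), np.float64(-1.8295900298193442)]
[[ 0.4644 -0.0036]]
0.2 [[ 0.      1.     -0.0011]
 [ 1.     -0.      0.0002]
 [ 0.0002 -0.0011 -1.    ]]
```

play_rows(targets=[[[0,-0.043,-0.002,0,-0.13],[0,-0.042,-0.002,0,-0.135],[0,0,0,-0.04,0],[0,0,0,-0.03,0],[0,0,0,0,0]]], squeeze=20)

```text
clock: 0.7
tool_pos: [0.4618, -0.0033, 0.1455]
ee_rot: [-2.491, -1.905, 0.007]
force: [-0.6, -0.3, -0.2]
finger_gap: 0.998
grip_force: 0.0
```

play_rows(targets=[[[0,0,0,-0.04,0],[0,0,0,-0.04,0],[0,0,0,-0.03,0],[0,0,0,0,0],[0,0,0,0,0]]])

```text
clock: 1.2
tool_pos: [0.4659, -0.0041, 0.0396]
ee_rot: [2.495, 1.909, 0.0]
force: [0.5, 0.5, 0.2]
finger_gap: 0.997
grip_force: 0.0
```

play_rows(targets=[[[255,0,0,0,0],[255,0,0,0,0],[255,0,0,0,0],[255,0,0,0,0],[255,0,0,0,0]]])

```text
clock: 1.7
tool_pos: [0.4652, -0.004, 0.0391]
ee_rot: [2.495, 1.908, 0.001]
force: [-0.1, 0.1, 0.6]
finger_gap: 0.622
grip_force: 0.0
```

play_rows(targets=[[[255,0,0,0,0],[255,0,0,0,0],[255,0,0,0,0],[255,0,0,0.005,0],[255,0,0,0.01,0]]])

```text
clock: 2.2
tool_pos: [0.4644, -0.0038, 0.0534]
ee_rot: [-2.494, -1.908, 0.002]
force: [0.1, 0.2, -2.9]
finger_gap: 0.559
grip_force: 19.9
```

play_rows(targets=[[[255,0,0,0.03,0],[255,0.02,-0.002,0.01,0],[255,0.04,-0.002,0,0],[255,0.04,-0.002,0,0],[255,0.04,-0.002,0,0]]])

```text
clock: 2.7
tool_pos: [0.6068, -0.0121, 0.0946]
ee_rot: [2.495, 1.908, 0.001]
force: [0.3, -0.6, -2.2]
finger_gap: 0.56
grip_force: 19.9
```

play_rows(targets=[[[255,0.04,-0.002,0,0],[255,0.022,-0.002,0,0],[255,0,0,-0.02,0],[255,0,0,-0.01,0],[255,0,0,0,0]]])

```text
clock: 3.2
tool_pos: [0.6649, -0.0156, 0.0614]
ee_rot: [-2.492, -1.906, 0.005]
force: [-0.8, -0.3, -2.9]
finger_gap: 0.557
grip_force: 19.9
```

play_rows(targets=[[[255,0,0,-0.01,0],[255,0,0,-0.007,0],[255,0,0,-0.004,0],[255,0,0,0,0],[255,0,0,0,0]]])

```text
clock: 3.7
tool_pos: [0.6671, -0.016, 0.0429]
ee_rot: [2.495, 1.908, 0.0]
force: [0.2, -0.0, -2.0]
finger_gap: 0.558
grip_force: 19.9
```

play_rows(targets=[[[255,0,0,-0.002,0],[255,0,0,0,0],[255,0,0,-0.001,0],[255,0,0,0,0],[255,0,0,0,0]]])

```text
clock: 4.2
tool_pos: [0.667, -0.016, 0.0396]
ee_rot: [-2.495, -1.908, 0.0]
force: [0.4, 1.1, -2.2]
finger_gap: 0.556
grip_force: 19.9
```

play_rows(targets=[[[255,0,0,-0.001,0],[255,0,0,0,0],[255,0,0,-0.001,0],[255,0,0,0,0],[255,0,0,0,0]]])

```text
clock: 4.7
tool_pos: [0.6672, -0.016, 0.0388]
ee_rot: [2.495, 1.908, 0.001]
force: [-2.5, 0.1, 4.2]
finger_gap: 0.559
grip_force: 19.9
```

Contact with the pad; release.

play_rows(targets=[[[100,0,0,0,0],[90,0,0,0,0],[60,0,0,0,0],[0,0,0,0,0],[0,0,0,0,0]]])

```text
clock: 5.2
tool_pos: [0.667, -0.016, 0.0375]
ee_rot: [-2.495, -1.908, 0.0]
force: [-0.5, -0.0, -0.3]
finger_gap: 0.858
grip_force: 0.0
```

play_rows(targets=[[[0,0,0,0,0],[0,0,0,0,0],[0,0,0,0.03,0],[0,0,0,0.05,0],[0,0,0,0.05,0]]])

```text
clock: 5.7
tool_pos: [0.6662, -0.0159, 0.168]
ee_rot: [-2.494, -1.907, 0.003]
force: [0.5, -0.4, 0.6]
finger_gap: 1.002
grip_force: 0.0
```

play_rows(targets=[[[0,0,0,0.05,0.1],[0,-0.034,0.034,0,0.1],[0,-0.034,0.034,0,0.065],[0,-0.034,0.034,0,0],[0,-0.034,0.034,0,0]]])

```text
clock: 6.2
tool_pos: [0.5295, 0.121, 0.2178]
ee_rot: [2.222, 2.221, 0.001]
force: [-0.1, 1.1, 0.2]
finger_gap: 1.0
grip_force: 0.0
```

play_rows(targets=[[[0,-0.034,0.034,0,0],[0,0,0,0,0],[0,0,0,0,0]]])

```text
clock: 6.5
tool_pos: [0.4967, 0.1547, 0.2183]
ee_rot: [2.218, 2.223, 0.001]
force: [0.9, -0.7, -0.1]
finger_gap: 1.0
grip_force: 0.0
```

```bash
python3 - <<'E'
from h import *
wrist("w1")
E
```

```text
(no output)
```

View pics/w1.png

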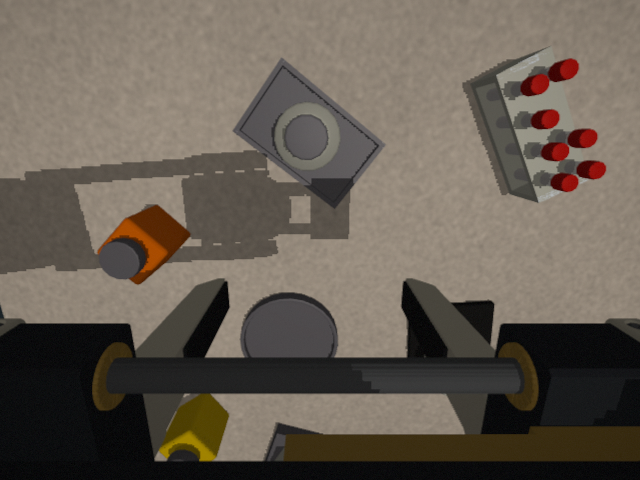

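Wrist view: the oblong tray has corners (282,58), (384,145), (335,208) and (234,130), and the round bottle in it has its cap at (306,137). The round tray is empty, spanning about x 241 to 337.

```bash
python3 - <<'E'
from h import *
np.set_printoptions(precision=4,suppress=True)
c=cal("w1")
p=plane([(282,58),(384,145),(335,208),(234,130)],.018,*c);print(p,p.mean(0),[np.linalg.norm(p[i]-p[i-1]) for i in range(4)],[np.arctan2(*(p[i]-p[i-1])[::-1]) for i in range(4)])
print("cap",plane((306.5,137),.114,*c),"shoulder",plane((306,135.5),.08,*c))
print(plane([(241,340),(337,340),(289,293)],.018,*c))
# subpixel round rim from w0: edge pts by eye from crop
c=cal("w0");e=np.float64([(300,60),(82,270),(518,280),(190,97),(470,150),(110,170),(490,370),(300,490),(400,465)])/4+[165,150]
q=plane(e,.018,*c);from scipy.optimize import least_squares as ls
r=ls(lambda v:np.hypot(*(q-v[:2]).T)-v[2],[.465,-.01,.06]);print(r.x,r.fun)
E
```

```text
[[0.4645 0.306 ]
 [0.5679 0.2251]
 [0.5184 0.1587]
 [0.4137 0.2397]] [0.4912 0.2324] [np.float64(0.08352412481508399), np.float64(0.13125388890821563), np.float64(0.08281415907771002), np.float64(0.13239201210297616)] [np.float64(0.9165725422609308), np.float64(-0.6637078199037497), np.float64(-2.211217958116305), np.float64(2.483388677129826)]
cap [[0.4899 0.2335]] shoulder [[0.4888 0.2345]]
[[ 0.4056 -0.0071]
 [ 0.524  -0.007 ]
 [ 0.4661  0.0567]]
[ 0.4663 -0.0106  0.0595] [ 0.0015  0.0006  0.0006 -0.0019  0.0011 -0.0007 -0.0022  0.0017 -0.0006]
```

play_rows(targets=[[[0,-0.004,0.04,0,0],[0,-0.003,0.04,-0.02,0],[0,0,0,-0.04,0],[0,0,0,0,0],[0,0,0,0,0]]])

```text
clock: 7.05
tool_pos: [0.4906, 0.2328, 0.1573]
ee_rot: [-2.222, -2.219, 0.003]
force: [-0.4, 0.2, -0.4]
finger_gap: 1.003
grip_force: 0.0
```

play_rows(targets=[[[0,0,0,-0.04,0],[0,0,0,-0.04,0],[0,0,0,-0.03,0],[0,0,0,-0.008,0],[0,0,0,0,0]]])

```text
clock: 7.55
tool_pos: [0.4911, 0.2332, 0.0402]
ee_rot: [2.223, 2.22, -0.0]
force: [0.6, -0.4, 0.5]
finger_gap: 0.998
grip_force: 0.0
```

play_rows(targets=[[[255,0,0,0,0],[255,0,0,0,0],[255,0,0,0,0],[255,0,0,0,0],[255,0,0,0,0]]])

```text
clock: 8.05
tool_pos: [0.4901, 0.2342, 0.0402]
ee_rot: [2.221, 2.222, 0.001]
force: [-1.1, 0.5, 7.8]
finger_gap: 0.617
grip_force: 15.9
```

play_rows(targets=[[[255,0,0,0,0],[255,0,0,0,0],[255,0,0,0,0]]])

```text
clock: 8.35
tool_pos: [0.4901, 0.2342, 0.0402]
ee_rot: [2.221, 2.222, 0.001]
force: [-1.7, -0.3, 5.7]
finger_gap: 0.618
grip_force: 20.0
```

play_rows(targets=[[[255,0,0,0.01,0],[255,0,0,0.02,0],[255,0,0,0.03,0],[255,-0.002,-0.02,0,0],[255,-0.004,-0.04,0,0]]])

```text
clock: 8.85
tool_pos: [0.4849, 0.1753, 0.1009]
ee_rot: [2.217, 2.224, 0.005]
force: [-0.1, -0.6, -3.3]
finger_gap: 0.618
grip_force: 20.0
```

play_rows(targets=[[[255,-0.004,-0.04,0,0],[255,-0.004,-0.04,0,0],[255,-0.004,-0.04,0,0],[255,-0.004,-0.04,0,0],[255,-0.002,-0.023,0,0]]])

```text
clock: 9.35
tool_pos: [0.4653, -0.0114, 0.0998]
ee_rot: [2.223, 2.22, -0.001]
force: [0.9, 0.2, -3.3]
finger_gap: 0.62
grip_force: 20.0
```

play_rows(targets=[[[255,0,0,-0.02,0],[255,0,0,-0.02,0],[255,0,0,-0.01,0],[255,0,0,-0.005,0],[255,0,0,0,0]]])

```text
clock: 9.85
tool_pos: [0.4657, -0.0087, 0.0443]
ee_rot: [-2.22, -2.221, 0.001]
force: [-0.5, 0.8, -2.6]
finger_gap: 0.621
grip_force: 20.0
```

play_rows(targets=[[[255,0,0,-0.002,0],[255,0,0,-0.001,0],[255,0,0,0,0],[255,0,0,0,0]]])

```text
clock: 10.25
tool_pos: [0.4663, -0.009, 0.042]
ee_rot: [2.221, 2.221, 0.001]
force: [-0.3, -0.6, -2.6]
finger_gap: 0.621
grip_force: 20.0
```

play_rows(targets=[[[255,0,0,-0.001,0],[255,0,0,0,0],[255,0,0,0,0]]])

```text
clock: 10.55
tool_pos: [0.466, -0.009, 0.0407]
ee_rot: [-2.221, -2.221, 0.0]
force: [0.5, -0.5, -3.2]
finger_gap: 0.617
grip_force: 20.0
```

play_rows(targets=[[[255,0,0,-0.001,0],[255,0,0,0,0],[255,0,0,0,0]]])

```text
clock: 10.85
tool_pos: [0.4661, -0.009, 0.0402]
ee_rot: [2.221, 2.221, 0.0]
force: [-1.8, -0.2, 5.9]
finger_gap: 0.619
grip_force: 20.0
```

play_rows(targets=[[[255,0,0,-0.001,0],[255,0,0,0,0],[255,0,0,0,0]]])

```text
clock: 11.15
tool_pos: [0.4661, -0.009, 0.0401]
ee_rot: [2.221, 2.221, 0.0]
force: [-4.7, 0.4, 17.0]
finger_gap: 0.616
grip_force: 20.0
```

play_rows(targets=[[[85,0,0,0.001,0],[75,0,0,0,0],[50,0,0,0,0],[0,0,0,0,0],[0,0,0,0,0]]])

```text
clock: 11.65
tool_pos: [0.466, -0.009, 0.0395]
ee_rot: [-2.221, -2.221, 0.0]
force: [-1.0, -0.1, 0.1]
finger_gap: 0.915
grip_force: 0.0
```

play_rows(targets=[[[0,0,0,0,0],[0,0,0,0.03,0],[0,0,0,0.05,0],[0,0,0,0.05,0],[0,0.003,-0.02,0.04,0]]])

```text
clock: 12.15
tool_pos: [0.4689, -0.0277, 0.2124]
ee_rot: [2.218, 2.223, 0.002]
force: [1.8, -1.3, -0.5]
finger_gap: 1.002
grip_force: 0.0
```

play_rows(targets=[[[0,0.005,-0.048,0.01,0],[0,0.005,-0.048,0,0],[0,0.005,-0.048,0,0],[0,0.005,-0.048,0,0],[0,0.005,-0.048,0,0]]])

```text
clock: 12.65
tool_pos: [0.4938, -0.2709, 0.2196]
ee_rot: [2.222, 2.221, 0.0]
force: [0.0, 0.1, 0.4]
finger_gap: 1.0
grip_force: 0.0
```

play_rows(targets=[[[0,0,0,0,0],[0,0,0,0,0]]])

```text
clock: 12.85
tool_pos: [0.4935, -0.2697, 0.2188]
ee_rot: [-2.223, -2.218, -0.0]
force: [-0.3, 1.5, 0.9]
finger_gap: 1.0
grip_force: 0.0
```

```bash
python3 - <<'E'
from h import *
wrist("w2")
E
```

```text
(no output)
```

View pics/w2.png

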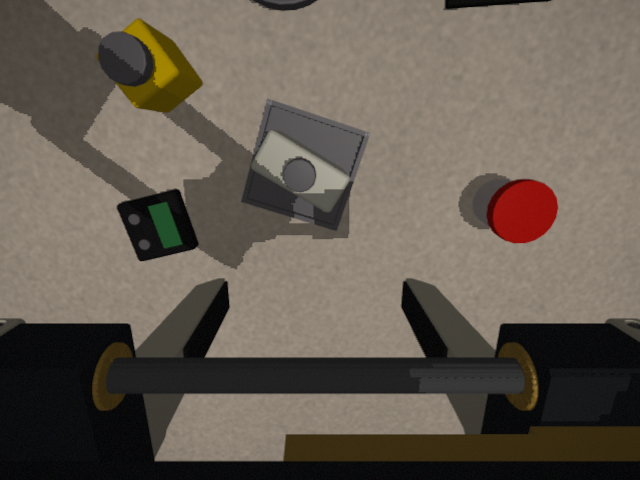

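Wrist view: the square tray has corners (268,99), (368,134), (337,230) and (242,203), with the oblong bottle's cap at (299,175) and its long axis running down to the right. The timer (158,225), yellow decoy (150,65) and pot (522,210) are clear of it. One crop for the yaw.

```bash
python3 - <<'E'
from h import *
im=cv2.imread("pics/w2.png")[90:240,230:380]
im=cv2.convertScaleAbs(im,alpha=1.6,beta=10)
cv2.imwrite("pics/c2.png",cv2.resize(im,None,fx=4,fy=4,interpolation=cv2.INTER_CUBIC))
E
```

```text
(no output)
```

View pics/c2.png

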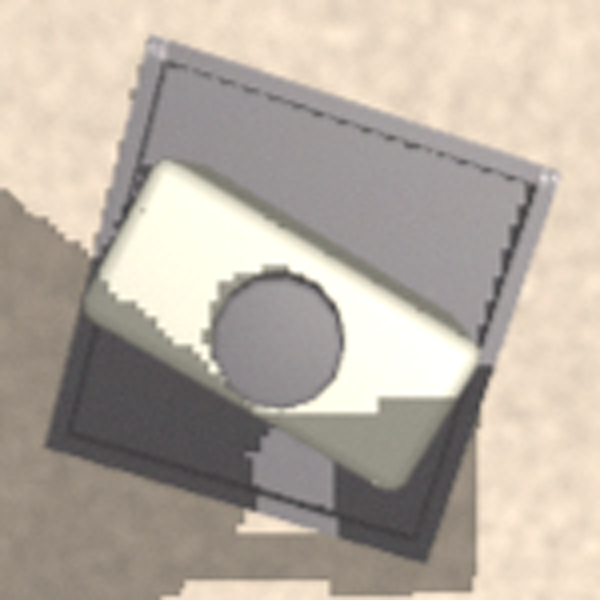

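```bash
python3 - <<'E'
from h import *
np.set_printoptions(precision=4,suppress=True)
c=cal("w2")
def f(q,z):
    p=plane(np.float64(q)/4+[230,90],z,*c);print(p.mean(0),[np.linalg.norm(p[i]-p[i-1]) for i in range(4)],[np.arctan2(*(p[i]-p[i-1])[::-1]) for i in range(4)])
f([(150,40),(558,175),(425,562),(48,447)],.018)
f([(158,160),(482,350),(400,492),(85,300)],.078)
print(plane(np.float64((278,339))/4+[230,90],.102,*c))
s=monitor.read_state();print(s["clock"],s["joint_pos"])
E
```

```text
[ 0.4813 -0.2232] [np.float64(0.10777965326462056), np.float64(0.10838875708881118), np.float64(0.10802711844358662), np.float64(0.10809554477103686)] [np.float64(1.266827471952114), np.float64(-0.30550597093828336), np.float64(-1.8774855742750978), np.float64(2.833796883419435)]
[ 0.4807 -0.2206] [np.float64(0.03407219314970186), np.float64(0.0812768331409368), np.float64(0.03689765063786346), np.float64(0.08223975568247144)] [np.float64(1.0372135230215989), np.float64(-0.5221190941508641), np.float64(-2.0787178964767756), np.float64(2.5851284562843264)]
[[ 0.4805 -0.2203]]
12.9 [-0.697   0.2807  1.5042  0.0005  1.3585 -0.6963]
```

play_rows(targets=[[[0,-0.003,0.01,0,0.14],[0,-0.003,0.01,0,0.14],[0,-0.003,0.01,0,0.14],[0,-0.003,0.01,0,0.14],[0,-0.001,0.009,0,0.14]]])

```text
clock: 13.4
tool_pos: [0.4806, -0.2172, 0.2199]
ee_rot: [-1.313, -2.854, -0.001]
force: [0.3, -0.5, -0.1]
finger_gap: 1.001
grip_force: 0.0
```

play_rows(targets=[[[0,0,0,0,0.14],[0,0,0,-0.03,0.14],[0,0,0,-0.03,0.05],[0,0,0,0,0],[0,0,0,0,0]]])

```text
clock: 13.9
tool_pos: [0.4809, -0.2185, 0.1601]
ee_rot: [-0.839, -3.027, -0.001]
force: [0.5, -1.1, -0.1]
finger_gap: 0.999
grip_force: 0.0
```

play_rows(targets=[[[0,0,-0.002,-0.04,0],[0,0,0,-0.04,0],[0,0,0,-0.03,0],[0,0,0,-0.011,0],[0,0,0,0,0]]])

```text
clock: 14.4
tool_pos: [0.4811, -0.2217, 0.0388]
ee_rot: [-0.84, -3.026, -0.001]
force: [1.2, 0.8, 0.6]
finger_gap: 1.002
grip_force: 0.0
```

play_rows(targets=[[[255,0,0,0,0],[255,0,0,0,0],[255,0,0,0,0],[255,0,0,0,0],[255,0,0,0,0]]])

```text
clock: 14.9
tool_pos: [0.4813, -0.2222, 0.0392]
ee_rot: [0.839, 3.027, -0.001]
force: [-0.2, 0.1, -0.8]
finger_gap: 0.619
grip_force: 0.0
```

play_rows(targets=[[[255,0,0,0,0],[255,0,0,0,0],[255,0,0,0,0],[255,0,0,0,0],[255,0,0,0,0]]])

```text
clock: 15.4
tool_pos: [0.4811, -0.2219, 0.0387]
ee_rot: [0.839, 3.027, 0.0]
force: [0.7, 1.2, 1.1]
finger_gap: 0.427
grip_force: 20.0
```

play_rows(targets=[[[255,0,0,0.01,0],[255,0,0,0.03,0],[255,0,0,0.04,0],[255,0,0,0.04,0],[255,0,0,0.03,0]]])

```text
clock: 15.9
tool_pos: [0.4812, -0.2223, 0.1916]
ee_rot: [0.839, 3.026, -0.002]
force: [1.1, 0.3, -2.3]
finger_gap: 0.43
grip_force: 20.0
```

play_rows(targets=[[[255,0,0.02,0,0],[255,0.001,0.04,0,-0.02],[255,0.001,0.045,0,-0.02],[255,0.001,0.045,0,-0.02],[255,0.001,0.045,0,-0.02]]])

```text
clock: 16.4
tool_pos: [0.4844, -0.0255, 0.1891]
ee_rot: [0.962, 2.991, -0.0]
force: [0.4, -0.1, -2.4]
finger_gap: 0.434
grip_force: 20.0
```

play_rows(targets=[[[255,0.001,0.045,0,-0.02],[255,0.001,0.045,0,-0.02],[255,0.001,0.045,0,0],[255,0.001,0.045,0,0],[255,0.001,0.04,0,0]]])

```text
clock: 16.9
tool_pos: [0.4894, 0.195, 0.1891]
ee_rot: [1.018, 2.972, -0.0]
force: [0.3, -0.9, -2.2]
finger_gap: 0.427
grip_force: 20.0
```

play_rows(targets=[[[255,0.001,0.03,0,0],[255,0,0.009,0,0],[255,0,0,0,0],[255,0,0,0,0]]])

```text
clock: 17.3
tool_pos: [0.4908, 0.231, 0.1886]
ee_rot: [-1.019, -2.972, 0.002]
force: [0.5, -0.6, -2.5]
finger_gap: 0.427
grip_force: 20.0
```

play_rows(targets=[[[255,0,0.001,-0.03,0],[255,0,0,-0.04,0],[255,0,0,-0.04,0],[255,0,0,-0.025,0],[255,0,0,-0.008,0]]])

```text
clock: 17.8
tool_pos: [0.4891, 0.2307, 0.043]
ee_rot: [-1.021, -2.966, 0.006]
force: [0.0, -0.3, -1.6]
finger_gap: 0.427
grip_force: 20.0
```

play_rows(targets=[[[255,0,0,-0.003,0],[255,0,0,0,0],[255,0,0,0,0]]])

```text
clock: 18.1
tool_pos: [0.4924, 0.233, 0.0443]
ee_rot: [1.019, 2.969, 0.002]
force: [0.8, -0.6, -1.4]
finger_gap: 0.426
grip_force: 20.0
```

play_rows(targets=[[[255,0,0,-0.002,0],[255,0,0,-0.001,0],[255,0,0,0,0],[255,0,0,0,0]]])

```text
clock: 18.5
tool_pos: [0.491, 0.2331, 0.0398]
ee_rot: [1.019, 2.972, 0.0]
force: [-0.6, -0.7, -2.0]
finger_gap: 0.432
grip_force: 20.0
```

play_rows(targets=[[[255,0,0,-0.001,0],[255,0,0,0,0],[255,0,0,0,0]]])

```text
clock: 18.8
tool_pos: [0.4911, 0.2331, 0.0387]
ee_rot: [1.019, 2.971, 0.0]
force: [-0.1, 0.2, -0.9]
finger_gap: 0.427
grip_force: 20.0
```

play_rows(targets=[[[255,0,0,-0.001,0],[255,0,0,0,0],[255,0,0,0,0]]])

```text
clock: 19.1
tool_pos: [0.4912, 0.2331, 0.0387]
ee_rot: [1.019, 2.971, 0.0]
force: [-1.5, -0.9, 6.7]
finger_gap: 0.43
grip_force: 20.0
```

play_rows(targets=[[[130,0,0,0.001,0],[120,0,0,0,0],[90,0,0,0,0],[0,0,0,0,0],[0,0,0,0,0]]])

```text
clock: 19.6
tool_pos: [0.4909, 0.233, 0.0385]
ee_rot: [-1.019, -2.971, 0.0]
force: [-1.0, -0.3, 0.2]
finger_gap: 0.737
grip_force: 0.0
```

play_rows(targets=[[[0,0,0,0,0],[0,0,0,0,0],[0,0,0,0.03,0],[0,0,0,0.05,0],[0,0,0,0.05,0]]])

```text
clock: 20.1
tool_pos: [0.4902, 0.2328, 0.1694]
ee_rot: [-1.019, -2.97, 0.002]
force: [1.1, 0.7, 0.1]
finger_gap: 0.994
grip_force: 0.0
```

play_rows(targets=[[[0,0,0,0.03,-0.135],[0,0.022,-0.03,0,-0.13],[0,0.022,-0.031,0,-0.13],[0,0.022,-0.031,0,-0.13],[0,0.022,-0.031,0,-0.13]]])

```text
clock: 20.6
tool_pos: [0.5796, 0.1089, 0.1988]
ee_rot: [1.927, 2.481, 0.0]
force: [1.4, 1.0, -0.1]
finger_gap: 1.002
grip_force: 0.0
```

play_rows(targets=[[[0,0.022,-0.031,0,-0.13],[0,0.022,-0.031,0,-0.13],[0,0.022,-0.031,0,-0.13],[0,0.022,-0.033,0,-0.13],[0,0,0,0,0]]])

```text
clock: 21.1
tool_pos: [0.669, -0.0209, 0.1976]
ee_rot: [2.501, 1.898, -0.001]
force: [0.6, 0.4, 0.1]
finger_gap: 1.0
grip_force: 0.0
```

```bash
python3 - <<'E'
from h import *
wrist("w3")
d=cams.get_image("side")["color"];cv2.imwrite("pics/side3.png",d[:,:,::-1])
a=cv2.imread("pics/w3.png");b=cv2.imread("pics/side3.png")[100:400,180:500]
cv2.imwrite("pics/m3.png",np.hstack([cv2.resize(a,(400,300)),cv2.resize(b,(400,375))[:300]]))
s=monitor.read_state();print(s["tool_pos"],s["ee_rot"])
E
```

```text
[ 0.66689105 -0.01679262  0.19785752] [-2.49514407e+00 -1.90679892e+00  1.09463206e-03]
```

View pics/side3.png

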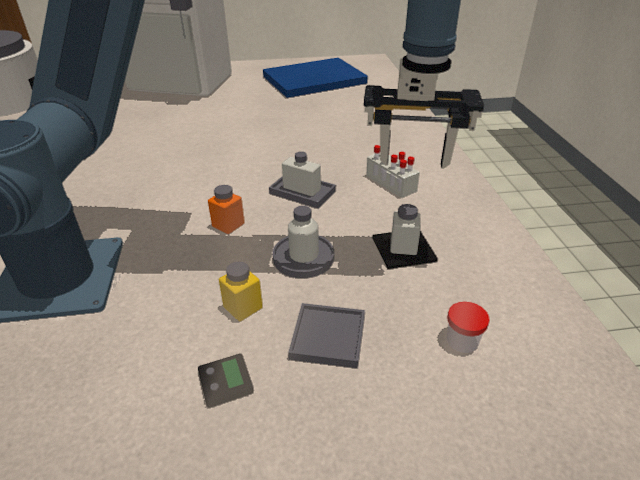

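Side view: the round bottle is in the round tray (303,240), the oblong in the oblong tray (301,178), the square on the pad (405,235), and the square tray (328,335) is empty. All are upright. Now descend on the square bottle.

play_rows(targets=[[[0,0,0.001,-0.04,0],[0,0,0,-0.05,0],[0,0,0,-0.04,0],[0,0,0,-0.03,0],[0,0,0,0,0]]])

```text
clock: 21.7
tool_pos: [0.6624, -0.0127, 0.0338]
ee_rot: [-2.487, -1.907, 0.01]
force: [-0.2, 0.9, -0.4]
finger_gap: 1.001
grip_force: 0.0
```

play_rows(targets=[[[255,0,0,0,0],[255,0,0,0,0],[255,0,0,0,0],[255,0,0,0,0],[255,0,0,0,0]]])

```text
clock: 22.2
tool_pos: [0.6676, -0.0151, 0.0398]
ee_rot: [2.494, 1.908, 0.002]
force: [1.1, -0.3, -0.3]
finger_gap: 0.623
grip_force: 0.0
```

play_rows(targets=[[[255,0,0,0,0],[255,0,0,0,0],[255,0,0,0,0],[255,0,0,0.01,0],[255,0,0,0.03,0]]])

```text
clock: 22.7
tool_pos: [0.6638, -0.0145, 0.0752]
ee_rot: [-2.49, -1.904, 0.009]
force: [0.0, 0.2, -2.4]
finger_gap: 0.558
grip_force: 19.9
```

play_rows(targets=[[[255,0,0,0.02,0],[255,-0.016,-0.018,0,-0.01],[255,-0.03,-0.033,0,-0.01],[255,-0.03,-0.033,0,-0.01],[255,-0.03,-0.033,0,-0.01]]])

```text
clock: 23.2
tool_pos: [0.5594, -0.1325, 0.0984]
ee_rot: [-2.532, -1.859, 0.001]
force: [1.0, -0.3, -2.2]
finger_gap: 0.56
grip_force: 19.9
```

play_rows(targets=[[[255,-0.03,-0.033,0,0],[255,-0.03,-0.033,0,0],[255,-0.02,-0.025,0,0],[255,0,0,0,0],[255,0,0,0,0]]])

```text
clock: 23.7
tool_pos: [0.4805, -0.2233, 0.0987]
ee_rot: [-2.535, -1.855, -0.0]
force: [1.3, -0.2, -2.5]
finger_gap: 0.559
grip_force: 19.9
```

play_rows(targets=[[[255,0,0,-0.025,0],[255,0,0,-0.02,0],[255,0,0,-0.008,0],[255,0,0,0,0],[255,0,0,0,0]]])

```text
clock: 24.2
tool_pos: [0.4818, -0.2226, 0.0461]
ee_rot: [2.532, 1.859, 0.0]
force: [-0.3, -0.3, -2.0]
finger_gap: 0.557
grip_force: 19.9
```

play_rows(targets=[[[255,0,0,-0.004,0],[255,0,0,-0.002,0],[255,0,0,0,0],[255,0,0,0,0]]])

```text
clock: 24.6
tool_pos: [0.4811, -0.2231, 0.0399]
ee_rot: [2.533, 1.858, 0.0]
force: [0.2, -0.2, -2.2]
finger_gap: 0.557
grip_force: 19.9
```

play_rows(targets=[[[255,0,0,-0.001,0],[255,0,0,0,0],[255,0,0,0,0]]])

```text
clock: 24.9
tool_pos: [0.4812, -0.2232, 0.0393]
ee_rot: [2.533, 1.858, 0.0]
force: [-1.0, 1.1, 6.0]
finger_gap: 0.557
grip_force: 19.9
```

Contact; release and retreat upward to a viewing pose.

play_rows(targets=[[[100,0,0,0,0],[90,0,0,0,0],[60,0,0,0,0],[0,0,0,0,0],[0,0,0,0,0]]])

```text
clock: 25.4
tool_pos: [0.481, -0.223, 0.0385]
ee_rot: [-2.533, -1.858, 0.0]
force: [-0.5, 1.6, -0.3]
finger_gap: 0.859
grip_force: 0.0
```

play_rows(targets=[[[0,0,0,0,0],[0,0,0,0,0],[0,0,0,0.03,0],[0,0,0,0.05,0],[0,0,0,0.05,0]]])

```text
clock: 25.9
tool_pos: [0.4803, -0.2225, 0.1694]
ee_rot: [-2.531, -1.857, 0.001]
force: [0.3, 0.0, -0.1]
finger_gap: 1.002
grip_force: 0.0
```

play_rows(targets=[[[0,0,0,0.05,0.1],[0,0.045,0,0.02,0.1],[0,0.045,0,0.02,0.1],[0,0.045,0,0.02,0],[0,0,0,0,0]]])

```text
clock: 26.4
tool_pos: [0.6215, -0.2233, 0.2803]
ee_rot: [2.22, 2.214, 0.004]
force: [1.0, -0.4, 0.3]
finger_gap: 0.999
grip_force: 0.0
```

```bash
python3 - <<'E'
from h import *
a=cams.get_image("scene")["color"][140:360,150:530,::-1];b=cams.get_image("side")["color"][130:380,180:500,::-1]
cv2.imwrite("pics/end.png",np.vstack([cv2.resize(a,(520,300),interpolation=2),cv2.resize(b,(520,300),interpolation=2)]))
E
```

```text
(no output)
```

View pics/end.png

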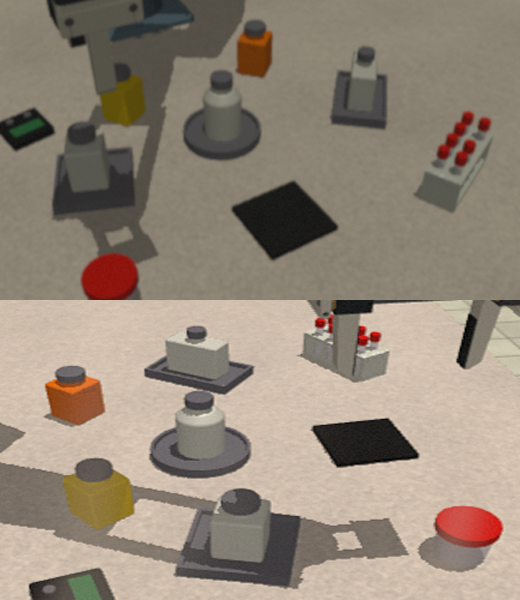

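Each bottle stands upright in the middle of its own tray: square at (88,165), round at (222,115) and oblong at (362,85) in the top view. The pad is empty and the bystanders have not moved.

```bash
python3 -c "
from workcell import workorder
print(workorder.sign_off())"
```

```text
the job is handed in; nothing more can be done
None
```

The job is handed in: all three bottles stand upright and released in their own trays, the square one having been parked on the black pad first, in about 26 s of the 112 s allowed; sign-off returned no verdict.

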